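# Release a balance's travel lock and stand a dropper bottle on its pan

### The job

Release the travel lock of the small balance: pull the lock toggle outward along its stem, flip it over the hump to the side of the pan, and let it drop fully home there. Only then stand the dropper bottle upright in the middle of the small raised pan, keeping it upright all the way, and leave the loose bottle caps and wax lump where they are.

Things in the scene. Friction and masses are not known exactly. Their poses are not given: they have to be found in the camera images.
- balance: compact white laboratory balance, fixed to the bench, 150 mm deep (own x), 230 mm wide (own y), housing top 50 mm above the bench. Origin at the centre of its underside; own x points to its back, y to its left, z up. Dark display on its front (-x) face; round steel pan on its left half, lock toggle on its right half, its steel gate plates reaching up to 74 mm above the bench.
- lock_head (a point): centre of the toggle's head, a steel block at the end of its stem, 80 mm from the pivot when home: 12 mm thick along the balance's x (grip these two flat faces; it may turn in the grip as the stem swings), 14 mm wide, 28 mm long along the stem. Site z points outward along the stem. Locked, the stem leans 0.45 rad from vertical away from the pan; released, 0.45 rad towards the pan (balance's +y).
- lock_pivot (a point): the toggle's pivot, fixed in the balance at its own (0, -60, 35) mm, inside the housing; the stem swings about the balance's x axis through it.
- lock_swing (a joint): swing of the toggle about its pivot, rad: 0 = stop of the locked seat (leaning away from the pan), 0.45 = upright, 0.90 = stop of the released seat (leaning towards the pan). When home it swings only about 0.15 rad out of either seat, then a hump blocks its cross-pin and no sideways push gets it past. Above 0.70 and home it is seated on the released side. Little friction.
- lock_pull (a joint): how far the toggle is pulled outward along its stem, m: 0 = home, 0.014 = stop. A spring pulls it home with 4 N at 0, rising to 9 N at the stop. It must be out about 0.008 to pass the hump; 0.010 to 0.012 is a good pull. Let go over the hump, it stays perched there and is not seated.
- pan_top (a point): centre of the upper face of the balance's pan: a flat steel disc 60 mm in diameter, 5 mm thick, on a thin stem, its upper face 75 mm above the bench, 55 mm to the left (own +y) of the balance's centre. Nothing stands on it at the start.
- bottle_mid (a point): centre, 44 mm above its foot, of the loose dropper bottle standing upright on the bench: brown, round, 27 mm in diameter, 88 mm tall, 30 to 55 g; straight body from the foot to 56 mm, then a 20 mm black collar and a narrow 10 mm bulb. It stands in one of four places, swapped with the two caps and the lump. Site z points up along the bottle.
- cap_a_mid (a point): middle of a loose screw cap, 38 mm in diameter, 14 mm high, filled with wax, lying open side up on the bench: leave it alone.
- cap_b_mid (a point): middle of a loose empty screw cap, 38 mm in diameter, 15 mm high, on the bench: leave it alone.
- lump_mid (a point): middle of a loose lump of wax, 36 x 44 x 19 mm, on the bench: leave it alone.

How it is judged:
By the outcome, as a careful person would: the job done as asked, in the order asked, and still so for the second after the job is handed in, with the robot touching nothing.
It also fails if it takes over 54 s, if anything falls off the work surface, if the arm or the gripper's body presses on something with over 40 N, if the wrist force passes 120 N, or if a joint passes its speed limit or range.

### The arm

A 6-joint arm with a two-finger parallel gripper is mounted at the origin on the work surface; the furniture and walls round the work are solid. World frame = base frame: x ahead of the robot, y to its left, z up, the work surface at z = 0. Lengths are in m, angles in rad, forces in N, time in s.
With the tool pointing down it reaches from about 0.325 to 0.75 m from the base axis. Payload 7.6 kg.
Tool frame: the origin (TCP) lies at the very end of the fingers, on their centre line; the grasp point (between the pads) lies 19 mm behind it (r.grip_depth is the z of the grasp point in the tool frame, in m); z points along the fingers, y is the line along which they close (so a half turn about z gives the same grasp; the last joint's range is limited). The gripper opens to 85 mm and grips with 20 to 120 N. Pads are 22 mm wide; open, the fingers measure 114 mm over their backs; the gripper's body (76 mm by 85 mm) begins 54 mm behind the grasp point. The pads swing forward as they close: fully open they stand 13 mm farther back than shut.
Start: joints at [1.086, 0.052, 1.401, -0, 1.689, -0.07], TCP at [0.212, 0.481, 0.231] pointing down, gripper open.
Joint ranges: [-2.9, 2.9], [-0.91, 2.17], [0.12, 2.37], [-1.06, 4.2], [0.26, 2.73], [-2.93, 2.93]. Speed limits (rad/s): [2.57, 2.57, 3.01, 3.14, 3.14, 3.14].

### API

Orientations are given as a unit quaternion [w, x, y, z].
In Python, from plant import r gives the robot as it stands. The module is installed in compiled form; this text tells all that it offers.
- The arm moves only by the shell command python3 -m crank 'ROWS'. ROWS is JSON, a list of rows, each an object with "jaw": the finger opening in m, from 0 to 0.0854; "travel": the shift along the tool's x, y, z in m, a list of three; "turn": the turn about the tool's z in rad. A call has 1 to 5 rows; each row is the pose to reach, as a shift and turn from the pose commanded when the call began, along the tool's axes at that moment; what a row does not reach only later rows make up. A row lasts 1/8 s, in which the tool goes at most 62.5 mm and 10.7 degrees, less where a joint would pass 70% of its speed; a pose out of reach is approached as far as the arm can. A call with a gripper value outside its range is refused whole. The fingers move at their own pace and stop on an object; the grip force is fixed at half the most. Time passes only in rows, so rows that repeat a pose let the fingers close. It gives the time, the measured TCP pose, the force, the opening and the grip force at its end, in the units of the state.
- r.get_obs(): the state, without advancing time (a new reading comes with each control period).
- r.capture(name): name is "side" or "top" or "wrist"; returns (picture, depth): 480x640x3 uint8, red, green, blue; 480x640 float32, m along the optical axis (not along the pixel's ray), 0 where there is no reading.
- r.calibration(name): a dict with "fx", "fy", "cx", "cy" (pixels), "R" (3x3) and "t" (3): a world point X has camera coordinates R X + t; the wrist camera has in their place "tool_from_camera" (4x4, takes a point from camera to tool coordinates, whose origin is the TCP and whose axes are the flange's). Camera axes: x right, y down, z forward; pixel columns grow to the right and rows downward; lengths in m; the calibration is good to about 2 mm. A picture is of the moment at which its call begins: read the wrist's pose just before it. calibration takes no time and is no camera call.
- r.hand_in(): hands the job in; it is judged then, once.
Trained networks look in the newest picture that a camera, given by its name, has taken for a name from the list of things; names that differ only in an ending like _2 or _b are one class to them, and where a whole thing is asked for, a point or a joint stands for the part that bears it (a point fixed in the world has none). Each returns a list of dicts, best first, with "p" (0 to 1); they miss things now and then, are a little off and sometimes report something else, mostly with a low value. They report only what shows in the picture. A call takes as long as a camera call.
- r.boxes_of(camera, label): "rect" ([centre column, centre row, width, height] in pixels, round what is visible of it).
- r.regions_of(camera, label): "mask" (480x640 bool, what is visible of it) and "rect" ([centre column, centre row, width, height] in pixels, round what is visible of it).
- r.tip_of(camera, label): "xy" ([column, row] in pixels: a listed point, or the origin of a listed thing).
The state is a dict: "t": time; "qpos": joint angles; "dq": joint speeds; "effort": joint torques, N m; "tool_pos": TCP position; "orientation": TCP orientation; "wrist_force": force on the tool from outside, world axes, zero at the start; "ft_torque": the same for the moment, N m; "grip_width": opening from 0.0 (shut) to 1.0 (fully open); "grip_force": force on a finger pad.
Only numpy, scipy, OpenCV 4.12 (cv2) and the standard library are available. Lean on these libraries where they do the work, as an engineer would, in place of code of your own. Each camera call takes 0.05 s, during which the arm holds its last target. There are 200 camera calls.

## Working session

There is one attempt and no reset: what is moved stays moved. The work goes in short steps, Python scripts to look and compute and a shell command to move; the robot and the scene stay as the last step left them, time stands still between calls to the robot, and variables do not carry over. Pictures are saved under pics/ and viewed, at most 10 in all, crops included, and the job is handed in when it is done.

```bash
mkdir -p pics; cat > h.py <<'E'
import numpy as np, cv2
from plant import r
from scipy.spatial.transform import Rotation as Ro
def toolRT():
    o=r.get_obs(); q=o["orientation"]; return Ro.from_quat([q[1],q[2],q[3],q[0]]).as_matrix(), np.array(o["tool_pos"])
def cloud(cam):
    R,p=toolRT(); img,d=r.capture(cam); c=r.calibration(cam)
    v,u=np.mgrid[:480,:640]
    P=np.stack([(u-c["cx"])/c["fx"]*d,(v-c["cy"])/c["fy"]*d,d],-1).astype(float)
    if "R" in c: W=(P-np.array(c["t"]))@np.array(c["R"])
    else:
        T=np.array(c["tool_from_camera"]); W=(P@T[:3,:3].T+T[:3,3])@R.T+p
    W[d==0]=np.nan
    return img,W
E
cat > a.py <<'E'
from h import *
ims=[]
for cam in ["top","side"]:
    img,W=cloud(cam); ims.append(img)
    cv2.imwrite(f"pics/{cam}0.png",img[:,:,::-1])
    for l in ["balance","lock_head","pan_top","bottle_mid","cap_a_mid","lump_mid"]:
        for e in r.tip_of(cam,l)[:2]:
            u,v=map(int,np.round(e["xy"])); print(cam,l,round(e["p"],2),u,v,W[min(v,479),min(u,639)].round(3))
print(r.get_obs()); print(r.grip_depth)
E
python3 a.py
```

```text
top balance 0.75 333 259 [0.485 0.004 0.051]
top lock_head 0.73 383 238 [ 0.517 -0.087  0.124]
top pan_top 0.9 301 262 [0.479 0.063 0.076]
top bottle_mid 0.6 186 268 [0.472 0.281 0.068]
top cap_a_mid 0.66 481 281 [ 0.439 -0.282  0.012]
top lump_mid 0.6 492 208 [ 0.582 -0.309  0.013]
side balance 0.59 309 280 [ 0.477 -0.065  0.052]
side balance 0.39 334 256 [ 0.514 -0.097  0.115]
side lock_head 0.46 334 257 [ 0.514 -0.096  0.112]
side pan_top 0.84 298 235 [0.488 0.074 0.075]
side bottle_mid 0.54 274 207 [0.472 0.274 0.057]
side cap_a_mid 0.73 317 388 [ 0.434 -0.288  0.01 ]
side cap_a_mid 0.38 335 254 [ 0.516 -0.096  0.118]
side lump_mid 0.71 419 380 [ 0.582 -0.314  0.015]
side lump_mid 0.23 325 218 [0.607 0.286 0.008]
{'t': 0.7, 'qpos': array([ 1.08566463e+00,  5.22272825e-02,  1.40067991e+00,  3.35271853e-05,
        1.68859314e+00, -7.03041378e-02]), 'dq': array([3.29392444e-04, 2.59754620e-03, 1.10894723e-03, 4.02308923e-04,
       1.25117403e-04, 1.12539072e-05]), 'effort': array([ 1.90294348e-03, -3.81438231e+01, -3.60270131e+01,  1.19047349e-04,
       -1.07861028e-04, -3.32355251e-05]), 'tool_pos': array([0.21157809, 0.4805109 , 0.2313192 ]), 'orientation': array([-3.35393613e-06,  2.05927873e-01,  9.78567171e-01,  4.89561565e-05]), 'wrist_force': array([-0.24952608,  0.21996908, -0.61179621]), 'ft_torque': array([ 0.01020523, -0.00409544,  0.00993455]), 'grip_force': 0.0, 'grip_width': 1.0015601185493082}
-0.0187
```

View pics/top0.png

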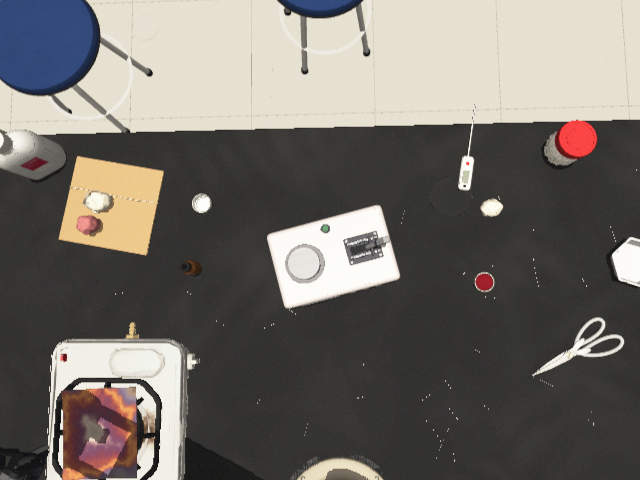

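View pics/side0.png

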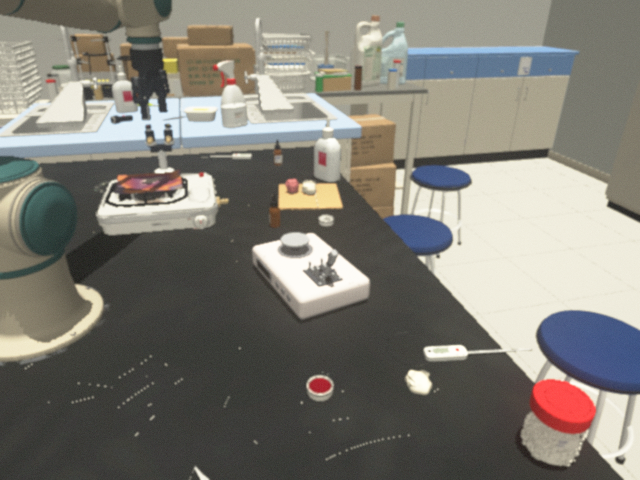

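```bash
cat > b.py <<'E'
from h import *
img,W=cloud("top")
F=W.reshape(-1,3); F=F[~np.isnan(F).any(1)]
x,y,z=F.T
near=(x>.35)&(x<.65)&(abs(y)<.16)
m=near&(abs(z-.05)<.004)
print("housing",cv2.minAreaRect(F[m][:,:2].astype(np.float32)))
m=near&(z>.071)&(z<.079)&(y>.01)
print("pan",cv2.minEnclosingCircle(F[m][:,:2].astype(np.float32)),F[m].mean(0),m.sum())
m=near&(z>.085)&(y<0)
print("head n",m.sum(),F[m].min(0),F[m].max(0),F[m].mean(0))
m=(abs(x-.472)<.05)&(abs(y-.278)<.05)&(z>.015)
print("bottle",m.sum(),F[m].min(0),F[m].max(0)); 
for lo in (.03,.05,.07,.08): 
    k=m&(z>lo); print(lo,k.sum(),np.median(F[k],axis=0))
R,p=toolRT();print(R,p)
E
python3 b.py
```

```text
housing ((0.4901484251022339, 0.005604051053524017), (0.148797869682312, 0.22765980660915375), 14.130035400390625)
pan ((0.47710004448890686, 0.058648426085710526), 0.030074184760451317) [0.47673314 0.05857043 0.07557416] 777
head n 111 [ 0.50460003 -0.09751568  0.08659874] [ 0.52059057 -0.07214317  0.1245597 ] [ 0.51206292 -0.08456525  0.11190571]
bottle 224 [0.46092689 0.27004829 0.0161176 ] [0.48650353 0.29443509 0.09198144]
0.03 198 [0.47296269 0.27863692 0.05820108]
0.05 130 [0.47345961 0.2804689  0.06812255]
0.07 43 [0.47349371 0.28189218 0.07528909]
0.08 18 [0.47468974 0.28270368 0.08694769]
[[-9.15186549e-01  4.03030489e-01  6.85532185e-05]
 [ 4.03030494e-01  9.15186545e-01  9.65089421e-05]
 [-2.38429370e-05  1.15952723e-04 -9.99999993e-01]] [0.21158579 0.48050048 0.23133613]
```

The top view shows the balance at (333,256), with the pan at (304,263) and the toggle head at (380,241) leaning right. The bottle is at (190,268), and the caps are at (201,203) and (484,282). The side view agrees. The fit gives a balance yaw of 14.1° and a centre of (0.490, 0.006).

```bash
cat >> h.py <<'E'
TH=0.2466; BX=np.array([np.cos(TH),np.sin(TH),0]); BY=np.array([-np.sin(TH),np.cos(TH),0])
def to(target,tcp_yaw_dir=None):
    R,p=toolRT(); print("shift",(R.T@(np.array(target)-p)).round(4),end=" ")
    if tcp_yaw_dir is not None:
        l=R.T@tcp_yaw_dir; a=np.arctan2(-l[0],l[1]); a=(a+np.pi/2)%np.pi-np.pi/2; print("turn",round(a,4),end="")
    print()
E
python3 -m crank '[{"jaw":0.06,"travel":[-0.047,-0.037,0],"turn":0.18},{"jaw":0.06,"travel":[-0.094,-0.074,0],"turn":0.36},{"jaw":0.06,"travel":[-0.141,-0.111,0],"turn":0.54},{"jaw":0.06,"travel":[-0.188,-0.148,0],"turn":0.72},{"jaw":0.06,"travel":[-0.235,-0.185,0],"turn":0.9}]'
python3 -c "
from h import *
to([.5132,-.0863,.20],BX)"
```

```text
t: 1.38
tool_pos: [0.3526, 0.2148, 0.2316]
orientation: [0.0, 0.613, 0.79, 0.0]
wrist_force: [0.9, -0.1, -0.3]
grip_width: 0.699
grip_force: 0.0
shift [-0.3315  0.0809  0.0316] turn 0.0038
```

```bash

python3 -m crank '[{"jaw":0.06,"travel":[-0.058,0.014,0],"turn":0},{"jaw":0.06,"travel":[-0.116,0.028,0],"turn":0},{"jaw":0.06,"travel":[-0.174,0.042,0],"turn":0},{"jaw":0.06,"travel":[-0.232,0.056,0],"turn":0},{"jaw":0.06,"travel":[-0.270,0.066,0],"turn":0}]'
cat > c.py <<'E'
from h import *
img,W=cloud("wrist"); cv2.imwrite("pics/w1.png",img[:,:,::-1])
print(r.tip_of("wrist","lock_head"))
F=W.reshape(-1,3); F=F[~np.isnan(F).any(1)]
B=(F-np.array([.5047,-.0526,.035])); bx=B@BX; by=B@BY; z=F[:,2]
m=(abs(bx)<.03)&(abs(by)<.07)&(z>.09)&(z<.135)
print(m.sum()); 
for a in (bx,by,z): print(np.percentile(a[m],[1,10,50,90,99]).round(4))
m=(z>.0725)&(z<.078)&(by>.07)&(by<.16)&(abs(bx)<.05)
print("pan",m.sum(),cv2.minEnclosingCircle(F[m][:,:2].astype(np.float32)))
to([.5132,-.0863,.16],BX)
E
python3 c.py
```

```text
t: 2.0
tool_pos: [0.485, -0.0305, 0.2313]
orientation: [0.0, 0.612, 0.791, 0.0]
wrist_force: [0.5, 0.7, -0.7]
grip_width: 0.701
grip_force: 0.0
[{'xy': [336.8, 300.8], 'p': 0.69}]
603
[-0.0059 -0.0046  0.0002  0.0052  0.0067]
[-0.0445 -0.0398 -0.03   -0.0232 -0.0205]
[0.0913 0.0947 0.1111 0.1203 0.1217]
pan 4515 ((0.4774513244628906, 0.0590275414288044), 0.029961956664919853)
shift [-0.0605  0.0135  0.0707] turn 0.0051
```

View pics/w1.png

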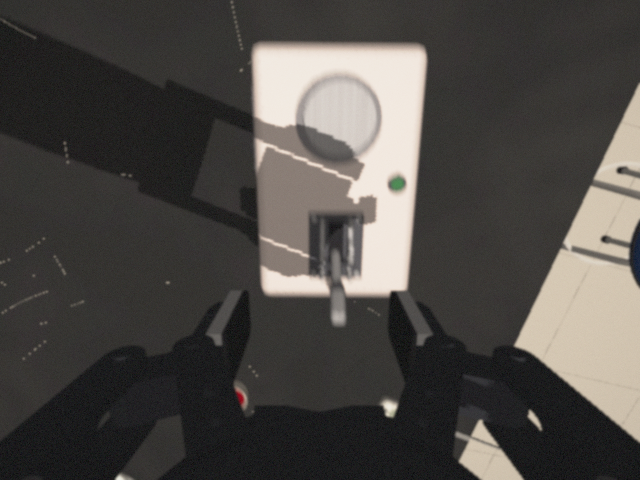

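The wrist view shows the toggle head at (337,302) leaning away from the pan, with the pan at (339,117). The head agrees with the predicted position to within 1 mm, so I'll descend and grip.

```bash

python3 -m crank '[{"jaw":0.04,"travel":[-0.055,0.0135,0.02],"turn":0.005},{"jaw":0.04,"travel":[-0.0605,0.0135,0.06],"turn":0.005},{"jaw":0.04,"travel":[-0.0605,0.0135,0.11],"turn":0.005},{"jaw":0.04,"travel":[-0.0605,0.0135,0.142],"turn":0.005},{"jaw":0.04,"travel":[-0.0605,0.0135,0.142],"turn":0.005}]'
python3 -m crank '[{"jaw":0.02,"travel":[0,0,0],"turn":0},{"jaw":0.0,"travel":[0,0,0],"turn":0},{"jaw":0.0,"travel":[0,0,0],"turn":0},{"jaw":0.0,"travel":[0,0,0],"turn":0},{"jaw":0.0,"travel":[0,0,0],"turn":0}]'
python3 -c "
from h import *
to([.5132,-.0863,.0883],BX)
R,p=toolRT(); B=p-np.array([.5047,-.0526,.035]); print(B@BX,B@BY,B[2]+.0187, R.T@BY)"
```

```text
t: 2.72
tool_pos: [0.5109, -0.0821, 0.0869]
orientation: [-0.003, 0.613, 0.79, -0.001]
wrist_force: [0.2, 0.1, -0.6]
grip_width: 0.469
grip_force: 0.0
t: 3.35
tool_pos: [0.5139, -0.0833, 0.0916]
orientation: [0.002, 0.613, 0.79, 0.001]
wrist_force: [0.2, -0.5, 7.2]
grip_width: 0.129
grip_force: 59.1
shift [-0.0027 -0.0015  0.0033] turn 0.0043
0.001457229883287604 -0.03202519987428272 0.07527536464960963 [ 0.99998941  0.00431436 -0.00159939]
```

```bash

python3 -m crank '[{"jaw":0.0,"travel":[-0.0025,0,-0.005],"turn":0},{"jaw":0.0,"travel":[-0.005,0,-0.011],"turn":0},{"jaw":0.0,"travel":[-0.005,0,-0.011],"turn":0},{"jaw":0.0,"travel":[-0.005,0,-0.011],"turn":0}]'
cat > d.py <<'E'
from h import *
R,p=toolRT(); B=p-np.array([.5047,-.0526,.035]); y,z=B@BY,B[2]+.0187
print("bx",(B@BX).round(4),"by,z",y.round(4),z.round(4),"r",np.hypot(y,z).round(4),"ang",np.arctan2(y,z).round(3), "f",r.get_obs()["wrist_force"].round(1))
E
python3 d.py
```

```text
t: 3.85
tool_pos: [0.5144, -0.087, 0.0998]
orientation: [-0.0, 0.613, 0.79, 0.001]
wrist_force: [5.7, 5.3, -6.8]
grip_width: 0.128
grip_force: 58.6
bx 0.001 by,z -0.0357 0.0835 r 0.0908 ang -0.404 f [ 5.7  5.3 -6.8]
```

```bash

python3 -m crank '[{"jaw":0.0,"travel":[-0.0007,0,-0.0016],"turn":0},{"jaw":0.0,"travel":[0.0084,0,-0.0049],"turn":0},{"jaw":0.0,"travel":[0.0150,0,-0.0067],"turn":0},{"jaw":0.0,"travel":[0.0219,0,-0.0080],"turn":0},{"jaw":0.0,"travel":[0.0219,0,-0.0080],"turn":0}]'
python3 d.py
```

```text
t: 4.47
tool_pos: [0.509, -0.0667, 0.1079]
orientation: [0.001, 0.613, 0.79, 0.0]
wrist_force: [6.2, -0.7, -8.1]
grip_width: 0.127
grip_force: 58.5
bx 0.0007 by,z -0.0148 0.0916 r 0.0927 ang -0.16 f [ 6.2 -0.7 -8.1]
```

```bash

python3 -m crank '[{"jaw":0.0,"travel":[0.0075,0,-0.0008],"turn":0},{"jaw":0.0,"travel":[0.0148,0,-0.0010],"turn":0},{"jaw":0.0,"travel":[0.0220,0,-0.0007],"turn":0},{"jaw":0.0,"travel":[0.0290,0,0.0],"turn":0},{"jaw":0.0,"travel":[0.0360,0,0.0016],"turn":0}]'
python3 -m crank '[{"jaw":0.0,"travel":[0.0065,0,0.0018],"turn":0},{"jaw":0.0,"travel":[0.0125,0,0.0040],"turn":0},{"jaw":0.0,"travel":[0.0165,0,0.0058],"turn":0},{"jaw":0.0,"travel":[0.0165,0,0.0058],"turn":0}]'
python3 d.py
```

```text
t: 5.1
tool_pos: [0.5006, -0.0328, 0.1071]
orientation: [0.002, 0.613, 0.79, 0.0]
wrist_force: [6.0, -3.4, -3.4]
grip_width: 0.132
grip_force: 58.4
t: 5.6
tool_pos: [0.4964, -0.0168, 0.1011]
orientation: [0.002, 0.613, 0.79, -0.0]
wrist_force: [6.9, -3.7, -4.6]
grip_width: 0.125
grip_force: 58.3
bx 0.0007 by,z 0.0367 0.0848 r 0.0924 ang 0.408 f [ 6.9 -3.7 -4.6]
```

```bash

python3 -m crank '[{"jaw":0.0,"travel":[-0.0015,0,0.0035],"turn":0},{"jaw":0.0,"travel":[-0.003,0,0.007],"turn":0},{"jaw":0.0,"travel":[-0.0043,0,0.0105],"turn":0},{"jaw":0.0,"travel":[-0.0043,0,0.012],"turn":0},{"jaw":0.0,"travel":[-0.0043,0,0.012],"turn":0}]'
python3 d.py
```

```text
t: 6.22
tool_pos: [0.4987, -0.0191, 0.0956]
orientation: [0.002, 0.613, 0.79, 0.003]
wrist_force: [-12.8, 7.9, 34.5]
grip_width: 0.123
grip_force: 63.7
bx 0.0024 by,z 0.0339 0.0793 r 0.0862 ang 0.405 f [-12.8   7.9  34.5]
```

```bash

python3 -m crank '[{"jaw":0.0,"travel":[0.001,0,-0.003],"turn":0},{"jaw":0.02,"travel":[0.001,0,-0.003],"turn":0},{"jaw":0.04,"travel":[0.001,0,-0.003],"turn":0},{"jaw":0.04,"travel":[0.001,0,-0.003],"turn":0}]'
python3 -m crank '[{"jaw":0.04,"travel":[0,0,-0.03],"turn":0},{"jaw":0.06,"travel":[-0.02,0,-0.08],"turn":0},{"jaw":0.06,"travel":[-0.07,0,-0.11],"turn":0},{"jaw":0.06,"travel":[-0.07,0,-0.11],"turn":0}]'
sed -i 's/w1.png/w2.png/' c.py; python3 c.py
```

```text
t: 6.72
tool_pos: [0.496, -0.0192, 0.0914]
orientation: [-0.0, 0.613, 0.79, -0.0]
wrist_force: [-0.1, -0.6, 0.4]
grip_width: 0.464
grip_force: 0.0
t: 7.22
tool_pos: [0.5149, -0.0896, 0.2044]
orientation: [0.002, 0.614, 0.789, 0.001]
wrist_force: [0.9, 0.5, -0.1]
grip_width: 0.702
grip_force: 0.0
[{'xy': [321.3, 151.4], 'p': 0.72}, {'xy': [320.4, 104.9], 'p': 0.2}]
598
[-0.005  -0.0036  0.0008  0.0056  0.0071]
[0.0128 0.0158 0.0248 0.0318 0.0336]
[0.0959 0.1074 0.1231 0.1253 0.1259]
pan 4190 ((0.47773298621177673, 0.05849781259894371), 0.029859116300940514)
shift [0.0007 0.     0.0412] turn 0.0034
```

View pics/w2.png

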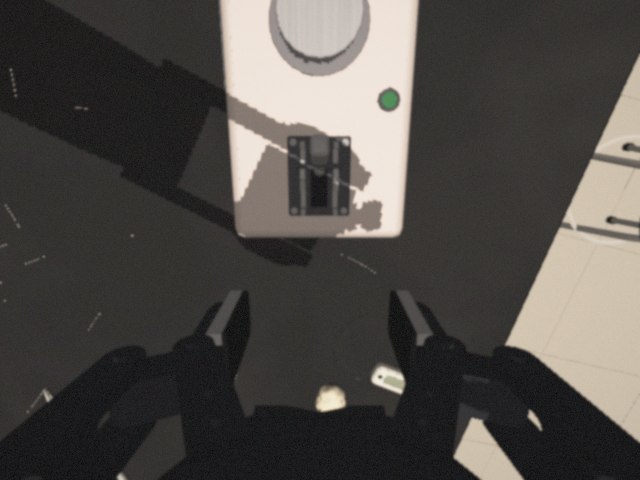

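In the new wrist view the head has moved to the pan side at (320,150), but it leans only about 0.30 rad. It's at or near the edge of the released seat, so I'll nudge it sideways with shut fingers.

```bash

python3 -m crank '[{"jaw":0.0,"travel":[0.015,0,0.03],"turn":0},{"jaw":0.0,"travel":[0.027,0,0.05],"turn":0},{"jaw":0.0,"travel":[0.027,0,0.08],"turn":0},{"jaw":0.0,"travel":[0.027,0,0.099],"turn":0},{"jaw":0.0,"travel":[0.027,0,0.099],"turn":0}]'
python3 d.py
python3 -m crank '[{"jaw":0.0,"travel":[0.005,0,0],"turn":0},{"jaw":0.0,"travel":[0.011,0,0],"turn":0},{"jaw":0.0,"travel":[0.017,0,0],"turn":0},{"jaw":0.0,"travel":[0.022,0,0],"turn":0},{"jaw":0.0,"travel":[0.026,0,0],"turn":0}]'
python3 d.py
```

```text
t: 7.95
tool_pos: [0.5051, -0.0595, 0.1001]
orientation: [-0.003, 0.613, 0.79, -0.001]
wrist_force: [-0.2, -0.2, 0.9]
grip_width: 0.002
grip_force: 0.0
bx -0.0013 by,z -0.0068 0.0838 r 0.0841 ang -0.081 f [-0.2 -0.2  0.9]
t: 8.57
tool_pos: [0.5006, -0.0358, 0.1031]
orientation: [0.001, 0.613, 0.79, -0.0]
wrist_force: [0.9, -8.2, -0.7]
grip_width: -0.006
grip_force: 3.5
bx 0.0001 by,z 0.0172 0.0868 r 0.0885 ang 0.196 f [ 0.9 -8.2 -0.7]
```

```bash

python3 -m crank '[{"jaw":0.0,"travel":[0.003,0,0],"turn":0},{"jaw":0.0,"travel":[-0.02,0,0],"turn":0},{"jaw":0.03,"travel":[-0.035,0,-0.04],"turn":0},{"jaw":0.06,"travel":[-0.055,0,-0.09],"turn":0},{"jaw":0.06,"travel":[-0.055,0,-0.1],"turn":0}]'
sed -i 's/w2.png/w3.png/' c.py; python3 c.py
```

```text
t: 9.2
tool_pos: [0.5156, -0.0901, 0.2069]
orientation: [0.003, 0.614, 0.79, 0.001]
wrist_force: [0.2, 0.2, -0.3]
grip_width: 0.638
grip_force: 0.0
[{'xy': [320.0, 131.2], 'p': 0.84}]
716
[-0.0052 -0.0039  0.0007  0.0056  0.0071]
[0.0207 0.0244 0.0341 0.043  0.0454]
[0.0921 0.0995 0.1171 0.1206 0.122 ]
pan 4135 ((0.47795286774635315, 0.058136604726314545), 0.02991192229092121)
shift [ 0.0028 -0.0008  0.0439] turn 0.0041
```

The toggle is now seated on the released side, a mirror of the locked pose. Next is the bottle.

```bash

python3 -m crank '[{"jaw":0.06,"travel":[0.058,0.01,0],"turn":0},{"jaw":0.06,"travel":[0.116,0.02,0],"turn":0},{"jaw":0.06,"travel":[0.174,0.03,0],"turn":0},{"jaw":0.06,"travel":[0.232,0.04,0],"turn":0},{"jaw":0.06,"travel":[0.28,0.047,0],"turn":0}]'
python3 -m crank '[{"jaw":0.06,"travel":[0,0,0],"turn":0},{"jaw":0.06,"travel":[0,0,0],"turn":0}]'
cat > e.py <<'E'
from h import *
img,W=cloud("wrist"); cv2.imwrite("pics/w4.png",img[:,:,::-1])
print([ (e["xy"],e["p"]) for e in r.tip_of("wrist","bottle_mid")])
F=W.reshape(-1,3); F=F[~np.isnan(F).any(1)]; x,y,z=F.T
m=(abs(x-.473)<.04)&(abs(y-.282)<.04)
from scipy.optimize import least_squares
for lo,hi,rad in ((.01,.054,.0135),(.058,.075,None),(.08,.09,None)):
    Q=F[m&(z>lo)&(z<hi)]
    if len(Q)<20: print(lo,len(Q)); continue
    f=lambda a:np.hypot(Q[:,0]-a[0],Q[:,1]-a[1])-(rad or a[2])
    s=least_squares(f,[.473,.285,.012],loss="soft_l1",f_scale=.001); print(lo,len(Q),s.x.round(4),Q.mean(0).round(4))
to([.473,.282,.0215],BX)
E
python3 e.py
```

```text
t: 9.93
tool_pos: [0.4885, 0.1965, 0.2007]
orientation: [-0.001, 0.612, 0.791, -0.001]
wrist_force: [-0.1, -0.3, 0.4]
grip_width: 0.71
grip_force: 0.0
t: 10.18
tool_pos: [0.4894, 0.1939, 0.2013]
orientation: [-0.001, 0.613, 0.79, -0.001]
wrist_force: [-0.6, 0.7, -0.5]
grip_width: 0.702
grip_force: 0.0
[([327.7, 107.6], 0.96), ([269.8, 372.0], 0.51)]
0.01 367 [0.4745 0.2857 0.012 ] [0.4741 0.2824 0.0471]
0.058 470 [0.4744 0.2848 0.0077] [0.4742 0.2841 0.0673]
0.08 109 [0.4745 0.2845 0.0027] [0.4745 0.2844 0.0861]
shift [0.0903 0.0058 0.1806] turn 0.0032
```

View pics/w4.png

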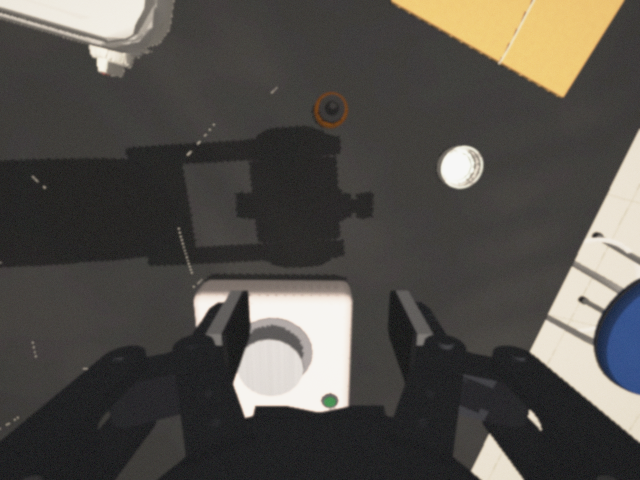

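The bottle is at (331,109), upright and clear of the cap at (460,166). Descending.

```bash

python3 -m crank '[{"jaw":0.06,"travel":[0.05,0.0079,0],"turn":0.003},{"jaw":0.06,"travel":[0.0926,0.0079,0.02],"turn":0.003},{"jaw":0.06,"travel":[0.0926,0.0079,0.075],"turn":0.003},{"jaw":0.06,"travel":[0.0926,0.0079,0.13],"turn":0.003},{"jaw":0.06,"travel":[0.0926,0.0079,0.165],"turn":0.003}]'
python3 -m crank '[{"jaw":0.06,"travel":[0,0,0.012],"turn":0},{"jaw":0.06,"travel":[0,0,0.0145],"turn":0},{"jaw":0.045,"travel":[0,0,0.0145],"turn":0},{"jaw":0.04,"travel":[0,0,0.0145],"turn":0}]'
python3 -c "
from h import *
to([.4745,.2848,.0215],BX)"
```

```text
t: 10.9
tool_pos: [0.4739, 0.284, 0.0347]
orientation: [-0.001, 0.615, 0.789, -0.002]
wrist_force: [0.3, 0.1, 0.0]
grip_width: 0.706
grip_force: 0.0
t: 11.4
tool_pos: [0.4757, 0.2861, 0.025]
orientation: [0.001, 0.614, 0.789, 0.001]
wrist_force: [0.1, 0.1, -0.3]
grip_width: 0.469
grip_force: 0.0
shift [-0.001  -0.0015  0.0035] turn 0.0013
```

```bash

python3 -m crank '[{"jaw":0.036,"travel":[-0.0005,-0.0008,0.002],"turn":0},{"jaw":0.03,"travel":[-0.0005,-0.0008,0.002],"turn":0},{"jaw":0.024,"travel":[-0.0005,-0.0008,0.002],"turn":0},{"jaw":0.02,"travel":[-0.0005,-0.0008,0.002],"turn":0},{"jaw":0.02,"travel":[-0.0005,-0.0008,0.002],"turn":0}]'
python3 -m crank '[{"jaw":0.02,"travel":[0,0,-0.01],"turn":0},{"jaw":0.02,"travel":[0,0,-0.03],"turn":0},{"jaw":0.02,"travel":[0,0,-0.07],"turn":0},{"jaw":0.02,"travel":[0,0,-0.1],"turn":0},{"jaw":0.02,"travel":[0,0,-0.11],"turn":0}]'
cat > g.py <<'E'
from h import *
img,W=cloud("side"); cv2.imwrite("pics/s5.png",cv2.resize(img[100:300,180:430,::-1],(750,600)))
to([.4775,.0586,.14],BX); print(toolRT())
E
python3 g.py
```

```text
t: 12.02
tool_pos: [0.4743, 0.2852, 0.0217]
orientation: [0.0, 0.614, 0.789, 0.0]
wrist_force: [-0.8, 0.4, 4.0]
grip_width: 0.289
grip_force: 58.8
t: 12.65
tool_pos: [0.4749, 0.2855, 0.1338]
orientation: [0.001, 0.614, 0.789, 0.002]
wrist_force: [-0.0, 0.3, -0.6]
grip_width: 0.294
grip_force: 58.9
shift [-0.2205 -0.0531 -0.0065] turn 0.0014
(array([[-2.45509062e-01,  9.69389115e-01,  3.16914455e-03],
       [ 9.69393939e-01,  2.45504856e-01,  1.66014055e-03],
       [ 8.31281802e-04,  3.47972907e-03, -9.99993600e-01]]), array([0.47488703, 0.28544626, 0.13384324]))
```

View pics/s5.png

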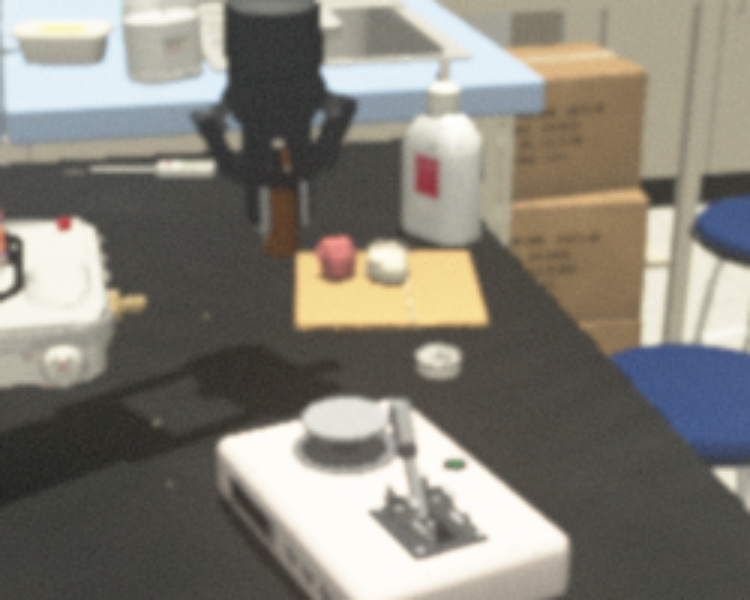

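The side view shows the bottle hanging upright between the fingers at (282,210) in the crop. The toggle leans toward the pan. Carrying the bottle over the pan.

```bash

python3 -m crank '[{"jaw":0.02,"travel":[-0.025,-0.006,-0.006],"turn":0},{"jaw":0.02,"travel":[-0.065,-0.0155,-0.006],"turn":0},{"jaw":0.02,"travel":[-0.110,-0.0265,-0.006],"turn":0},{"jaw":0.02,"travel":[-0.155,-0.0373,-0.006],"turn":0},{"jaw":0.02,"travel":[-0.195,-0.047,-0.006],"turn":0}]'
python3 -m crank '[{"jaw":0.02,"travel":[-0.018,-0.0045,0],"turn":0},{"jaw":0.02,"travel":[-0.0255,-0.0061,0],"turn":0},{"jaw":0.02,"travel":[-0.0255,-0.0061,0],"turn":0},{"jaw":0.02,"travel":[-0.0255,-0.0061,0],"turn":0}]'
python3 -c "
from h import *
to([.4775,.0585,.0967],BX)"
```

```text
t: 13.32
tool_pos: [0.4756, 0.0829, 0.1358]
orientation: [-0.001, 0.614, 0.789, -0.001]
wrist_force: [0.7, -0.4, -0.3]
grip_width: 0.295
grip_force: 59.0
t: 13.82
tool_pos: [0.4767, 0.059, 0.1371]
orientation: [-0.0, 0.614, 0.789, -0.0]
wrist_force: [0.3, 0.9, -0.6]
grip_width: 0.295
grip_force: 59.0
shift [-0.0007  0.0007  0.0404] turn 0.0023
```

```bash

python3 -m crank '[{"jaw":0.02,"travel":[-0.0005,0.0007,0.015],"turn":0},{"jaw":0.02,"travel":[-0.0005,0.0007,0.028],"turn":0},{"jaw":0.02,"travel":[-0.0005,0.0007,0.035],"turn":0},{"jaw":0.02,"travel":[-0.0005,0.0007,0.0375],"turn":0},{"jaw":0.02,"travel":[-0.0005,0.0007,0.0375],"turn":0}]'
python3 -m crank '[{"jaw":0.02,"travel":[0,0,0.001],"turn":0},{"jaw":0.02,"travel":[0,0,0.002],"turn":0},{"jaw":0.02,"travel":[0,0,0.002],"turn":0}]'
python3 -c "
from h import *
to([.4775,.0585,.0967],BX)"
```

```text
t: 14.45
tool_pos: [0.4776, 0.058, 0.0999]
orientation: [0.0, 0.614, 0.789, 0.0]
wrist_force: [-1.0, 0.6, -0.7]
grip_width: 0.29
grip_force: 58.9
t: 14.82
tool_pos: [0.4776, 0.0579, 0.0979]
orientation: [0.0, 0.614, 0.789, 0.0]
wrist_force: [-0.4, 0.2, -0.2]
grip_width: 0.289
grip_force: 58.9
shift [0.0006 0.0001 0.0012] turn 0.0013
```

```bash

python3 -m crank '[{"jaw":0.02,"travel":[0.0005,0,0.001],"turn":0},{"jaw":0.02,"travel":[0.0005,0,0.0017],"turn":0},{"jaw":0.02,"travel":[0.0005,0,0.0017],"turn":0}]'
```

```text
t: 15.2
tool_pos: [0.4776, 0.0585, 0.0967]
orientation: [0.0, 0.614, 0.789, 0.0]
wrist_force: [-1.1, -0.2, 5.3]
grip_width: 0.296
grip_force: 59.5
```

```bash

python3 -m crank '[{"jaw":0.029,"travel":[0,0,-0.0005],"turn":0},{"jaw":0.034,"travel":[0,0,-0.0005],"turn":0},{"jaw":0.045,"travel":[0,0,-0.0005],"turn":0},{"jaw":0.06,"travel":[0,0,-0.0005],"turn":0},{"jaw":0.06,"travel":[0,0,-0.0005],"turn":0}]'
python3 -m crank '[{"jaw":0.06,"travel":[0,0,-0.02],"turn":0},{"jaw":0.06,"travel":[0,0,-0.06],"turn":0},{"jaw":0.06,"travel":[0,0,-0.11],"turn":0},{"jaw":0.06,"travel":[0,0,-0.15],"turn":0},{"jaw":0.06,"travel":[-0.05,0,-0.15],"turn":0}]'
python3 -m crank '[{"jaw":0.06,"travel":[-0.05,0,0],"turn":0},{"jaw":0.06,"travel":[-0.08,0,0],"turn":0},{"jaw":0.06,"travel":[-0.08,0,0],"turn":0}]'
cat > k.py <<'E'
from h import *
img,W=cloud("side"); cv2.imwrite("pics/s6.png",cv2.resize(img[100:300,180:430,::-1],(750,600)))
img,W=cloud("wrist"); F=W.reshape(-1,3); F=F[~np.isnan(F).any(1)]; x,y,z=F.T
m=(np.hypot(x-.4775,y-.0585)<.03)
for lo,hi in ((.09,.13),(.135,.148),(.153,.17)): 
    Q=F[m&(z>lo)&(z<hi)]; print(lo,len(Q),Q.mean(0).round(4) if len(Q) else "")
B=(F-np.array([.5047,-.0526,.035])); bx=B@BX; by=B@BY
m=(abs(bx)<.03)&(abs(by)<.06)&(z>.09)&(z<.135)
print(m.sum(),np.percentile(by[m],[1,50,99]).round(4),z[m].max())
E
python3 k.py
```

```text
t: 15.82
tool_pos: [0.4775, 0.0585, 0.0966]
orientation: [-0.0, 0.614, 0.789, 0.0]
wrist_force: [0.7, -0.5, -1.2]
grip_width: 0.702
grip_force: 0.0
t: 16.45
tool_pos: [0.4911, 0.0113, 0.2511]
orientation: [0.003, 0.612, 0.791, 0.003]
wrist_force: [0.9, -0.4, -0.2]
grip_width: 0.7
grip_force: 0.0
t: 16.82
tool_pos: [0.5094, -0.0692, 0.2463]
orientation: [-0.0, 0.615, 0.788, -0.0]
wrist_force: [-0.2, 1.1, 0.2]
grip_width: 0.703
grip_force: 0.0
0.09 685 [0.4791 0.0506 0.1174]
0.135 658 [0.4778 0.0561 0.1421]
0.153 203 [0.4777 0.057  0.1602]
455 [0.0212 0.0354 0.0454] 0.12326214995070107
```

View pics/s6.png

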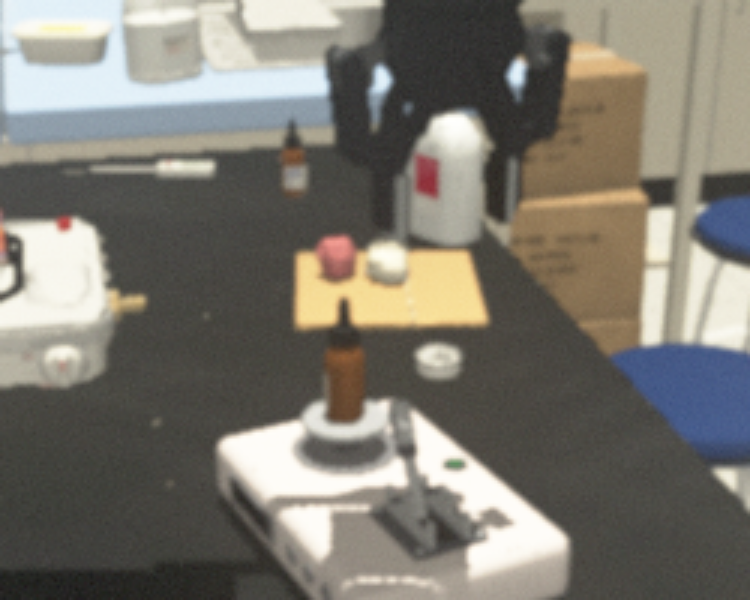

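The bottle stands upright in the middle of the pan at (345,370) in the crop. The toggle is still seated on the pan side, and the gripper is clear.

```bash
python3 -c "
from plant import r
print(r.hand_in())"
```

```text
the job is handed in; nothing more can be done
None
```

The job is handed in at about 17 s: the travel lock is seated home on the pan side, then the bottle was set upright within about 2 mm of the pan's centre, and the caps and lump were not touched.

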